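# Reload the condiment carrier and lift it off the table by its handle

## Task

The table is about to be wiped: put the toothpick box and the loose shaker back into their cells of the wire condiment carrier, upright and right down on its floor, setting them in rather than dropping them. Then, with the carrier still standing on the table, swing its folded handle up until it is upright, and lift the loaded carrier by the handle about 10 cm clear of the table. Finish while still holding it there, level and still, with all three things in their cells, and leave the other tableware where it is.

Things in the scene. Friction and masses are not known exactly. Their poses are not given: they have to be found in the camera images.
- carrier: bright steel wire condiment carrier (loose, 0.48 kg), 192 mm long (its y; 209 over the handle) x 72 mm wide (its x). Origin on the table under its centre; folded handle on its -x side. Floor top at 6 mm, wall wires up to 44 mm. Three cells in a row, 64 mm clear along x: toothpick box's at the -y end, middle (a shaker is in it), empty shaker's at +y. End frames rise to pivots at 85 mm, tops 91 mm
- box_cell (a point): centre of the floor of the toothpick box's cell (carrier's frame: 0, -68, 6 mm): 64 mm along the carrier's x by 48 mm along its y. The box fits only with its 51 mm side along the carrier's x, either way round
- shaker_cell (a point): centre of the floor of the empty shaker's cell (carrier's frame: 0, +60, 6 mm), 64 x 64 mm; the shaker may stand at any yaw
- handle (a joint): angle of the U-shaped wire handle, rad: 0 = folded level on its stops to the carrier's -x side, 1.57 = upright, 3.14 = folded to the +x side. Axis: the carrier's y direction through the pivots, 85 mm above its origin at x = 0. Swings freely, falls back if let go; a carrier hung from the upright handle hangs level by itself when all three cells are filled
- handle_grip (a point): middle of the handle's round dark wooden grip, 16 mm thick, 90 mm long, along the carrier's y, 100 mm from the pivot axis: folded, 100 mm out on the -x side and 85 mm above the table (64 mm free from the grip's middle to the wall wires); upright, over the carrier's centre, 185 mm up. It is a sleeve that turns freely on the wire, so the fingers can point down all the while
- pick_box: toothpick box with closed lid (loose, 0.07 kg), 42 mm (its x; with lid) x 51 mm (its y) x 78 mm high, standing on the table. Origin under its centre. To set it in its cell hold it by the two faces across its 51 mm (its y), because the next cell's shaker leaves no finger room at the others
- salt_shaker: the loose round shaker standing on the table (glass body, pastel cap, cap fixed here; 0.08 to 0.15 kg), about 58 mm across, 89 mm high, origin under its centre; body below 66 mm is 55 mm across, the cap above is 54 mm
- pepper_shaker: a like shaker standing in the carrier's middle cell (loose, 0.11 kg), 58 mm across, 89 mm high, origin under its centre; it stays there
- rice_bowl: small bowl, 106 mm across, 42 high (bystander; origin under its centre)
- tea_glass: small tea glass, 49 mm across, 62 high (bystander; origin under its centre)
- saucer: saucer, 145 mm across, 16 high (bystander; origin under its centre)
- teaspoon: teaspoon 138 mm long (its x), 28 wide, 12 high (bystander; origin under its centre)
- far_stick_0: chopstick, 235 mm long (its y), 8 mm thick (bystander; origin under its centre)
- far_stick_1: chopstick, 235 mm long (its y), 8 mm thick (bystander; origin under its centre)

How it is judged:
On the way, in this order (a step that is already met when the one before it is completed fails the run):
1. the toothpick box and the loose shaker stand in their cells, right down on the floor, let go of, with the carrier on the table (x of salt_shaker in the frame of shaker_cell between -0.012 and 0.012 m and y of salt_shaker in the frame of shaker_cell between -0.008 and 0.008 m and z of salt_shaker in the frame of shaker_cell between -0.004 and 0.006 m and x of pick_box in the frame of box_cell between -0.012 and 0.012 m and y of pick_box in the frame of box_cell between -0.008 and 0.008 m and z of pick_box in the frame of box_cell between -0.004 and 0.006 m and angle between the z axis of each of pick_box, salt_shaker and the z axis of carrier, either way round below 0.1 rad and contact force between the fingers and salt_shaker below 0.1 N and contact force between the fingers and pick_box below 0.1 N and height (world z) of carrier below 0.006 m), for 0.2 s.
2. the handle is upright (within 0.3 rad) while the loaded carrier still stands on the table (x of salt_shaker in the frame of shaker_cell between -0.012 and 0.012 m and y of salt_shaker in the frame of shaker_cell between -0.008 and 0.008 m and z of salt_shaker in the frame of shaker_cell between -0.004 and 0.006 m and x of pick_box in the frame of box_cell between -0.012 and 0.012 m and y of pick_box in the frame of box_cell between -0.008 and 0.008 m and z of pick_box in the frame of box_cell between -0.004 and 0.006 m and angle between the z axis of each of pick_box, salt_shaker and the z axis of carrier, either way round below 0.1 rad and value of joint handle between 1.27 and 1.87 rad and height (world z) of carrier below 0.008 m), for 0.1 s.
At the end, for the whole second after the job is handed in: The carrier hangs from the fingers alone by its upright handle, feet 60 to 170 mm above the table, tilted under 0.1 rad, still (under 0.03 m/s, 0.15 rad/s), the toothpick box and both shakers upright on the floor of their cells (within 8 mm along the row, 12 mm across, 6 mm in height) (x of salt_shaker in the frame of shaker_cell between -0.012 and 0.012 m and y of salt_shaker in the frame of shaker_cell between -0.008 and 0.008 m and z of salt_shaker in the frame of shaker_cell between -0.004 and 0.006 m and x of pick_box in the frame of box_cell between -0.012 and 0.012 m and y of pick_box in the frame of box_cell between -0.008 and 0.008 m and z of pick_box in the frame of box_cell between -0.004 and 0.006 m and angle between the z axis of each of pick_box, salt_shaker and the z axis of carrier, either way round below 0.1 rad and x of pepper_shaker in the frame of carrier between -0.012 and 0.012 m and y of pepper_shaker in the frame of carrier between -0.018 and 0.002 m and z of pepper_shaker in the frame of carrier between 0.002 and 0.012 m and height (world z) of carrier between 0.06 and 0.17 m and angle between carrier's own z axis and vertical below 0.1 rad and value of joint handle between 1.14 and 2 rad and contact force between the fingers and carrier above 2 N and distance between the grasp point and handle_grip below 0.05 m and linear speed of carrier below 0.03 m/s and angular speed of carrier below 0.15 rad/s and contact force between carrier and rice_bowl below 0.1 N and contact force between carrier and tea_glass below 0.1 N and contact force between carrier and saucer below 0.1 N); the arm keeps its last pose, push and grip.
It fails at once if any of the other tableware is pushed more than 30 mm (distance of any of rice_bowl, tea_glass, saucer, teaspoon, far_stick_0, far_stick_1 from where it was at the start of the episode above 0.03 m).
It fails at once if the shaker or the toothpick box is dropped (moves faster than 0.6 m/s, not held, the carrier on the table) ((contact force between the fingers and salt_shaker below 0.05 N and linear speed of salt_shaker above 0.6 m/s and height (world z) of carrier below 0.01 m) or (contact force between the fingers and pick_box below 0.05 N and linear speed of pick_box above 0.6 m/s and height (world z) of carrier below 0.01 m)).
It fails at once if the carrier is tipped by more than 0.4 rad (angle between carrier's own z axis and vertical above 0.4 rad).
It also fails if it takes over 72 s, if anything falls off the work surface, if the arm or the gripper's body presses on something with over 40 N, if the wrist force passes 120 N, or if a joint passes its speed limit or range.

## Robot

A 7-joint arm with a two-finger parallel gripper is mounted at the origin on the work surface; the furniture and walls round the work are solid. World frame = base frame: x ahead of the robot, y to its left, z up, the work surface at z = 0. Lengths are in m, angles in rad, forces in N, time in s.
With the tool pointing down it reaches from about 0.4 to 0.875 m from the base axis. Payload 19.3 kg.
Tool frame: the origin (TCP) lies at the very end of the fingers, on their centre line; the grasp point (between the pads) lies 19 mm behind it; z points along the fingers, y is the line along which they close (so a half turn about z gives the same grasp; the last joint's range is limited). The gripper opens to 85 mm and grips with 20 to 120 N. Pads are 22 mm wide; open, the fingers measure 114 mm over their backs; the gripper's body (76 mm by 85 mm) begins 54 mm behind the grasp point. The pads swing forward as they close: fully open they stand 13 mm farther back than shut.
Start: joints at [1.032, 0.521, -0.036, 1.599, 0.021, 1.021, -0.113], TCP at [0.282, -0.558, 0.231] pointing down, gripper open.
Joint ranges: [-2.91, 2.91], [-0.3, 2.13], [-1.5, 1.42], [0.17, 2.43], [-1.26, 4.41], [0.16, 1.93], [-2.52, 2.52]. Speed limits (rad/s): [1.89, 1.89, 2.39, 2.39, 3.01, 3.01, 3.01].

## Interface

Orientations are given as [roll, pitch, yaw] about the fixed x, y, z axes, in that order (R = Rz(yaw) Ry(pitch) Rx(roll)).
In Python, from workcell import monitor, optics, job_done gives the robot as it stands.
- The arm moves only by the shell command python3 -m handwheel 'ROWS' [FORCE]. ROWS is JSON, a list of rows, each an object of numbers: "dx", "dy", "dz": the shift along the tool's x, y, z in cm; "wx", "wy", "wz": the turn, a rotation vector about the tool's x, y, z in rad; "claw": the opening in per cent of the stroke, from 0 (shut) to 100 (fully open). A call has 1 to 8 rows; each row shifts and turns the commanded pose from where the row before left it, along the tool's axes as they then stand; what a row does not reach is not made up. A row lasts 1/8 s, in which the tool goes at most 62.5 mm and 10.7 degrees, less where a joint would pass 70% of its speed; a pose out of reach is approached as far as the arm can. A call with a gripper value outside its range is refused whole. The fingers move at their own pace and stop on an object; FORCE is the grip in N (left out, the last holds). Time passes only in rows, so rows that do not move let the fingers close. It gives the time, the measured TCP pose, the force, the opening and the grip force at its end, in the units of the state.
- monitor.observe(): the state, without advancing time (a new reading comes with each control period).
- optics.grab_frame(name): name is "side" or "top"; returns a dict with "frame" (420x560x3 uint8, blue, green, red), "fovy" (degrees; the focal length in pixels is half the picture's height over the tangent of half this angle, whatever the lens; pixels are square), "cx", "cy" (the principal point, pixels), "R" (3x3) and "t" (3): a world point X has camera coordinates R X + t. Camera axes: x right, y down, z forward; pixel columns grow to the right and rows downward; lengths in m; the calibration is good to about 2 mm. A picture is of the moment at which its call begins. There is no depth.
- job_done(): hands the job in; it is judged then, once.
Trained networks look in the newest picture that a camera, given by its name, has taken for a name from the list of things; names that differ only in an ending like _2 or _b are one class to them, and where a whole thing is asked for, a point or a joint stands for the part that bears it (a point fixed in the world has none). Each returns a list of dicts, best first, with "p" (0 to 1); they miss things now and then, are a little off and sometimes report something else, mostly with a low value. They report only what shows in the picture. A call takes as long as a camera call.
- optics.masks_of(name, camera): "region" (420x560 bool, what is visible of it) and "rect" ([left, top, width, height] in pixels, round what is visible of it).
The state is a dict: "clock": time; "qpos": joint angles; "qd": joint speeds; "joint_efforts": joint torques, N m; "position": TCP position; "tool_rot": TCP orientation; "force": force on the tool from outside, world axes, zero at the start; "moment": the same for the moment, N m; "grip_width": finger opening in m; "finger_force": force on a finger pad.
Only numpy, scipy, OpenCV 4.12 (cv2) and the standard library are available. Lean on these libraries where they do the work, as an engineer would, in place of code of your own. Each camera call takes 0.05 s, during which the arm holds its last target. There are 200 camera calls.

## Working session

There is one attempt and no reset: what is moved stays moved. The work goes in short steps, Python scripts to look and compute and a shell command to move; the robot and the scene stay as the last step left them, time stands still between calls to the robot, and variables do not carry over. Pictures are saved under pics/ and viewed, at most 10 in all, crops included, and the job is handed in when it is done.

```bash
mkdir -p pics; cat > h.py <<'E'
import numpy as np, cv2
from workcell import monitor, optics, job_done
def grab(n):
    g=optics.grab_frame(n); g['f']=g['frame'].shape[0]/2/np.tan(np.radians(g['fovy'])/2); g['R']=np.array(g['R']); g['t']=np.array(g['t']); return g
def proj(g,X):
    c=np.atleast_2d(X)@g['R'].T+g['t']; return c[:,:2]/c[:,2:]*g['f']+[g['cx'],g['cy']]
def at(g,uv,z):
    uv=np.atleast_2d(uv).astype(float); d=np.c_[(uv-[g['cx'],g['cy']])/g['f'],np.ones(len(uv))]@g['R']; c=-g['R'].T@g['t']
    return c+d*((z-c[2])/d[:,2])[:,None]
E
python3 - <<'E'
from h import *
s=monitor.observe(); print({k:np.round(v,3).tolist() for k,v in s.items()})
for n in ['side','top']:
    g=grab(n); cv2.imwrite(f'pics/{n}0.png',g['frame']); print(n,g['fovy'],-g['R'].T@g['t'],g['R'].round(2).tolist())
    for o in ['carrier','pick_box','salt_shaker','rice_bowl','tea_glass','saucer','teaspoon','far_stick_0','handle_grip']:
        for m in optics.masks_of(o,n)[:2]:
            ys,xs=np.nonzero(m['region']); c=[xs.mean(),ys.mean()]
            print(o,round(m['p'],2),m['rect'],np.round(c),at(g,c,0.04).round(3)[0])
E
```

```text
{'clock': 0.0, 'qpos': [1.032, 0.522, -0.036, 1.6, 0.021, 1.021, -0.113], 'qd': [-0.0, 0.001, 0.002, 0.001, -0.002, 0.002, 0.001], 'joint_efforts': [0.002, -92.71, 1.98, -36.991, 0.018, 0.008, 0.0], 'position': [0.282, -0.557, 0.231], 'tool_rot': [-3.14, 0.0, 0.469], 'force': [-1.153, 0.351, 0.053], 'moment': [-0.044, -0.003, 0.002], 'finger_force': 0.0, 'grip_width': 0.085}
side 50.50443798502761 [0.3976166  0.71594307 1.15333615] [[-0.98, -0.21, -0.0], [-0.17, 0.79, -0.59], [0.12, -0.57, -0.81]]
carrier 0.75 [264.5, 209.6, 63.7, 73.6] [288. 255.] [0.517 0.07  0.04 ]
carrier 0.63 [298.6, 210.6, 28.7, 65.0] [316. 246.] [0.442 0.024 0.04 ]
pick_box 0.75 [244.9, 312.2, 23.0, 32.0] [253. 328.] [0.562 0.304 0.04 ]
salt_shaker 0.73 [326.5, 167.7, 17.4, 29.0] [334. 183.] [ 0.425 -0.228  0.04 ]
salt_shaker 0.62 [263.6, 208.7, 63.3, 70.4] [290. 249.] [0.517 0.049 0.04 ]
rice_bowl 0.71 [314.5, 138.1, 32.8, 25.7] [328. 150.] [ 0.467 -0.366  0.04 ]
tea_glass 0.88 [332.6, 214.6, 18.6, 23.6] [342. 226.] [ 0.378 -0.063  0.04 ]
saucer 0.81 [270.8, 142.1, 39.9, 20.4] [292. 151.] [ 0.585 -0.336  0.04
[... 768 characters left out ...]
.] [0.566 0.304 0.04 ]
salt_shaker 0.81 [339.9, 252.5, 27.9, 25.5] [354. 266.] [ 0.427 -0.227  0.04 ]
rice_bowl 0.89 [389.6, 229.8, 43.3, 41.7] [412. 249.] [ 0.471 -0.372  0.04 ]
tea_glass 0.81 [278.5, 274.0, 22.0, 24.3] [289. 286.] [ 0.378 -0.069  0.04 ]
tea_glass 0.67 [198.2, 216.7, 94.0, 52.3] [243. 259.] [0.441 0.045 0.04 ]
saucer 0.87 [363.6, 171.7, 60.5, 51.3] [395. 198.] [ 0.597 -0.332  0.04 ]
saucer 0.71 [125.5, 199.7, 29.7, 17.5] [138. 207.] [0.565 0.304 0.04 ]
teaspoon 0.74 [210.1, 272.6, 53.4, 7.6] [234. 277.] [0.398 0.065 0.04 ]
handle_grip 0.55 [197.7, 233.0, 92.0, 37.1] [244. 261.] [0.438 0.04  0.04 ]
handle_grip 0.4 [341.3, 254.4, 25.6, 24.7] [354. 266.] [ 0.428 -0.227  0.04 ]
```

```bash
python3 - <<'E'
from h import *
a=cv2.imread('pics/top0.png')[150:310,110:450]; b=cv2.imread('pics/side0.png')[120:360,170:370]
cv2.imwrite('pics/t1.png',cv2.resize(a,(800,376),interpolation=2)); cv2.imwrite('pics/s1.png',cv2.resize(b,(500,600),interpolation=2))
E
```

```text
(no output)
```

View pics/t1.png

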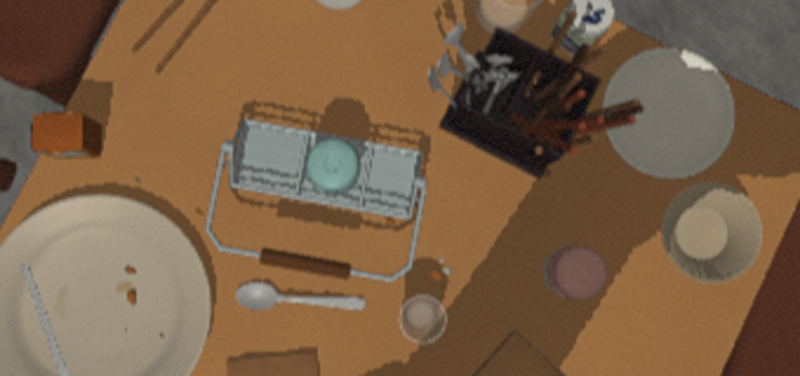

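View pics/s1.png

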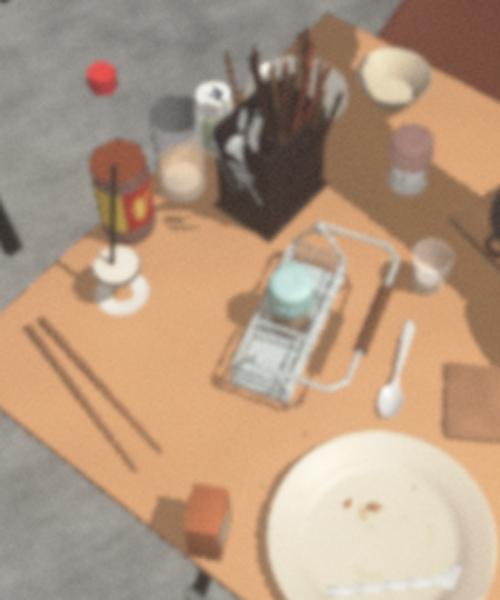

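The top view shows the carrier (crop 235–425 × 120–215), with its handle folded toward the robot and the dark grip at full-image pixels (220,258)–(259,265). The salt shaker (mauve cap) is at (354,266) and the box at (138,207). A black cutlery box stands just beyond the carrier's right end. I'll fit the carrier pose next.

```bash
cat >> h.py <<'E'
def carr(p,pts):
    x,y,a=p; pts=np.atleast_2d(pts); c,s=np.cos(a),np.sin(a)
    return np.c_[x+c*pts[:,0]-s*pts[:,1], y+s*pts[:,0]+c*pts[:,1], pts[:,2]]
def wires():
    L=[]
    for z in (.003,.044): L+=[[(-.036,-.096,z),(.036,-.096,z),(.036,.096,z),(-.036,.096,z),(-.036,-.096,z)]]
    for y in(-.1,.1): L+=[[(0,y,.085),(-.1,y,.085)]]
    L+=[[(-.1,-.045,.085),(-.1,.045,.085)]]; return L
def draw(g,p,k=6,roi=(185,185,130,95)):
    x,y,w,h=roi; im=cv2.resize(g['frame'][y:y+h,x:x+w],None,fx=k,fy=k,interpolation=2)
    for l in wires():
        q=((proj(g,carr(p,l))-[x,y]+.5)*k).astype(int); cv2.polylines(im,[q.reshape(-1,1,2)],False,(0,0,255),1)
    return im
E
python3 - <<'E'
from h import *
g=grab('top'); s=grab('side')
w=at(g,[[220.5,258.4],[258.7,264.7]],.085); d=w[0]-w[1]; a=np.arctan2(-d[0],d[1]); m=w.mean(0); print(w.round(3),np.linalg.norm(d),a)
p=(m[0]+.1*np.cos(a),m[1]+.1*np.sin(a),a); print(np.round(p,4))
A=draw(g,p); B=draw(s,p,6,(255,195,90,95)); cv2.imwrite('pics/f1.png',np.vstack([A])); cv2.imwrite('pics/f2.png',B)
E
```

```text
[[0.443 0.094 0.085]
 [0.429 0.005 0.085]] 0.09007776727648703 -0.1538354212061105
[ 0.5346  0.0337 -0.1538]
```

View pics/f1.png

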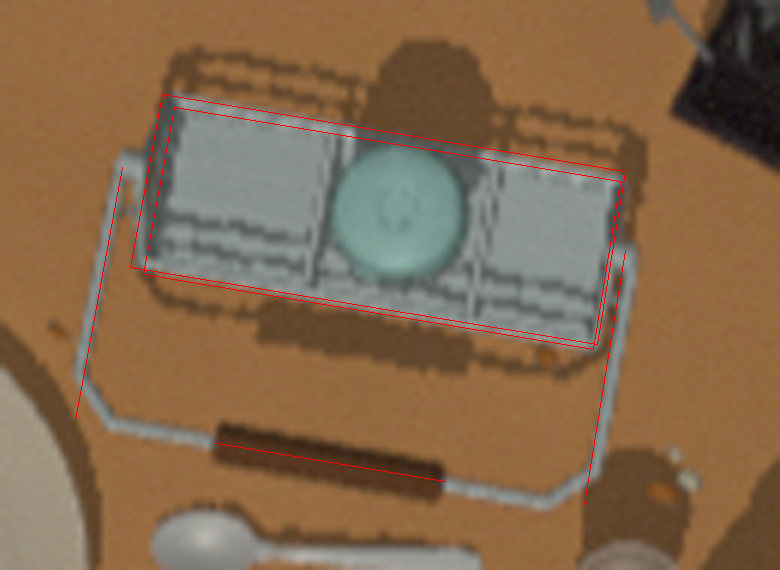

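View pics/f2.png

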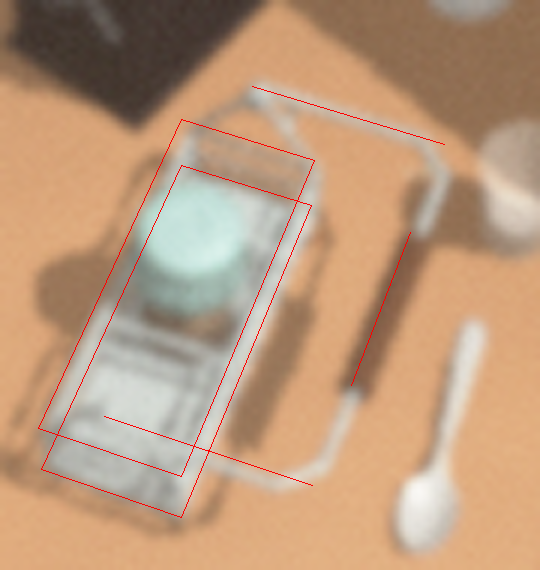

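The overlay (p = 0.5346, 0.0337, −0.154) matches the wall rim corners to within about 1 mm in both views. Next I'll fit the shaker and the box by silhouette.

```bash
cat >> h.py <<'E'
from scipy.optimize import minimize
t=np.linspace(0,2*np.pi,40,False)
CYL=np.vstack([np.c_[r*np.cos(t),r*np.sin(t),0*t+z] for r,z in((.0275,0),(.0275,.05),(.029,.066),(.027,.068),(.027,.089))])
BOX=np.array([(x,y,z) for x in(-.021,.021) for y in(-.0255,.0255) for z in(0,.078)])
def fit(name,M,p0,cams,z=0,yaw=True):
    ms=[]
    for g,n in cams:
        r=optics.masks_of(name,n)
        r=[m for m in r if np.linalg.norm(at(g,np.argwhere(m['region'])[:,::-1].mean(0),.04+z)[0][:2]-p0[:2])<.06]
        if r: ms.append((g,cv2.resize(r[0]['region'].astype(np.uint8),None,fx=4,fy=4,interpolation=0)))
    def cost(p):
        c=0
        for g,m in ms:
            q=(proj(g,carr((p[0],p[1],p[2] if yaw else 0),M+[0,0,z]))+.5)*4
            im=np.zeros_like(m); cv2.fillConvexPoly(im,cv2.convexHull(np.round(q*16).astype(np.int32)),1,shift=4)
            c+=1-(im&m).sum()/(im|m).sum()
        return c
    S=[np.array(p0)]+[np.array(p0)+d for d in np.diag([.006,.006,.3])]
    r=minimize(cost,p0,method='Nelder-Mead',options=dict(initial_simplex=S,xatol=1e-4,fatol=1e-4)); return r.x,r.fun,len(ms)
E
python3 - <<'E'
from h import *
g=grab('top'); s=grab('side')
for c in ([(g,'top')],[(s,'side')],[(g,'top'),(s,'side')]):
    x,f,n=fit('salt_shaker',CYL,[.427,-.227,0],c,yaw=False); print('salt',x.round(4),f,n)
    for a in(0,-.2,.2):
        x,f,n=fit('pick_box',BOX,[.565,.304,a],c); print('box',x.round(4),f,n)
E
```

```text
salt [ 0.4274 -0.2233 -0.4082] 0.20418848167539272 1
box [ 0.5637  0.3021 -0.1798] 0.13861386138613863 1
box [ 0.5638  0.3021 -0.1785] 0.13846317581949763 1
box [ 0.5639  0.302  -0.176 ] 0.13845172267120376 1
salt [ 0.4249 -0.221  -0.1193] 0.15278655377227346 1
box [0.5632 0.3042 0.2091] 0.12721790560129886 1
box [0.5629 0.3045 0.1917] 0.12788284132841332 1
box [0.5629 0.3042 0.1998] 0.12842762929538354 1
salt [ 0.4255 -0.2227  0.0497] 0.35904513972123664 2
box [0.5636 0.3032 0.1474] 0.3347454550723691 2
box [0.5639 0.3035 0.1093] 0.33363777363906966 2
box [0.5635 0.3032 0.155 ] 0.333980606200741 2
```

```bash
cat >> h.py <<'E'
from scipy.spatial.transform import Rotation as Ro
def go(X,psi,pr=True):
    s=monitor.observe(); R=Ro.from_euler('xyz',s['tool_rot'])
    Rt=Ro.from_euler('xyz',[np.pi,0,psi])
    print('pos',np.round(s['position'],4),'rot',np.round(s['tool_rot'],3),'clock',round(s['clock'],2),'q',np.round(s['qpos'],2),'w',round(s['grip_width'],4),'F',np.round(s['force'],1),s['finger_force'])
    d=np.array(X)-s['position']
    print('turn(tool rotvec)',(R.inv()*Rt).as_rotvec().round(3),'shift cm after turn',(Rt.inv().apply(d)*100).round(2),'before',(R.inv().apply(d)*100).round(2))
E
python3 -m handwheel '[{"wz":-0.158},{"wz":-0.158},{"wz":-0.158},{"wz":-0.158},{"wz":-0.158},{"wz":-0.158}]'
python3 -c "
from h import *
go([.426,-.222,.16],1.417)"
```

```text
pos [ 0.2823 -0.5576  0.2313] rot [-3.142 -0.     0.469] clock 2.0 q [ 1.03  0.52 -0.04  1.6   0.02  1.02 -0.11] w 0.0856 F [-0.2  0.6 -0.3] 0.0
turn(tool rotvec) [-0.    -0.    -0.948] shift cm after turn [35.36  9.06  7.13] before [ 27.98 -23.45   7.13]schema error: expected keys dx, dy, dz, wx, wy, wz, claw
```

```bash
python3 -m handwheel '[{"dx":0,"dy":0,"dz":0,"wx":0,"wy":0,"wz":-0.158,"claw":100},{"dx":0,"dy":0,"dz":0,"wx":0,"wy":0,"wz":-0.158,"claw":100},{"dx":0,"dy":0,"dz":0,"wx":0,"wy":0,"wz":-0.158,"claw":100},{"dx":0,"dy":0,"dz":0,"wx":0,"wy":0,"wz":-0.158,"claw":100},{"dx":0,"dy":0,"dz":0,"wx":0,"wy":0,"wz":-0.158,"claw":100},{"dx":0,"dy":0,"dz":0,"wx":0,"wy":0,"wz":-0.158,"claw":100}]'
python3 -m handwheel '[{"dx":4.5,"dy":1.1,"dz":0,"wx":0,"wy":0,"wz":0,"claw":100},{"dx":4.5,"dy":1.1,"dz":1,"wx":0,"wy":0,"wz":0,"claw":100},{"dx":4.5,"dy":1.1,"dz":1,"wx":0,"wy":0,"wz":0,"claw":100},{"dx":4.5,"dy":1.2,"dz":1,"wx":0,"wy":0,"wz":0,"claw":100},{"dx":4.5,"dy":1.2,"dz":1,"wx":0,"wy":0,"wz":0,"claw":100},{"dx":4.5,"dy":1.2,"dz":1,"wx":0,"wy":0,"wz":0,"claw":100},{"dx":4.5,"dy":1.2,"dz":1,"wx":0,"wy":0,"wz":0,"claw":100},{"dx":3.5,"dy":1,"dz":1,"wx":0,"wy":0,"wz":0,"claw":100}]'
python3 -c "
from h import *
go([.426,-.222,.066],1.417)"
```

```text
clock: 2.75
position: [0.2823, -0.5576, 0.2313]
tool_rot: [-3.142, 0.0, 1.422]
force: [-1.4, 0.4, -0.3]
grip_width: 0.0854
finger_force: 0.0
clock: 3.75
position: [0.4267, -0.224, 0.1612]
tool_rot: [3.141, 0.0, 1.418]
force: [0.5, -0.5, 0.7]
grip_width: 0.0854
finger_force: 0.0
pos [ 0.4267 -0.224   0.1612] rot [3.141 0.    1.418] clock 3.75 q [ 0.63  0.41 -0.35  2.02  0.2   0.74  0.01] w 0.0854 F [ 0.5 -0.5  0.7] 0.0
turn(tool rotvec) [0.001 0.    0.001] shift cm after turn [ 0.19 -0.1   9.52] before [ 0.19 -0.1   9.52]
```

```bash
python3 -m handwheel '[{"dx":0.2,"dy":-0.1,"dz":3,"wx":0,"wy":0,"wz":0,"claw":100},{"dx":0,"dy":0,"dz":3,"wx":0,"wy":0,"wz":0,"claw":100},{"dx":0,"dy":0,"dz":2.6,"wx":0,"wy":0,"wz":0,"claw":100},{"dx":0,"dy":0,"dz":1.5,"wx":0,"wy":0,"wz":0,"claw":100},{"dx":0,"dy":0,"dz":0,"wx":0,"wy":0,"wz":0,"claw":100}]'
python3 -m handwheel '[{"dx":0,"dy":0,"dz":0,"wx":0,"wy":0,"wz":0,"claw":60},{"dx":0,"dy":0,"dz":0,"wx":0,"wy":0,"wz":0,"claw":50},{"dx":0,"dy":0,"dz":0,"wx":0,"wy":0,"wz":0,"claw":40},{"dx":0,"dy":0,"dz":0,"wx":0,"wy":0,"wz":0,"claw":30},{"dx":0,"dy":0,"dz":0,"wx":0,"wy":0,"wz":0,"claw":30},{"dx":0,"dy":0,"dz":0,"wx":0,"wy":0,"wz":0,"claw":30}]' 30
python3 - <<'E'
from h import *
go([.426,-.222,.16],1.417)
g=grab('top'); s=grab('side'); cv2.imwrite('pics/h1.png',np.hstack([cv2.resize(g['frame'][220:310,310:400],None,fx=4.4,fy=4.4),cv2.resize(s['frame'][130:220,290:380],None,fx=4.4,fy=4.4)]))
E
```

```text
clock: 4.38
position: [0.4251, -0.2234, 0.0598]
tool_rot: [-3.14, -0.0, 1.417]
force: [-0.2, -1.3, -0.3]
grip_width: 0.0856
finger_force: 0.0
clock: 5.12
position: [0.426, -0.2239, 0.0613]
tool_rot: [3.14, 0.001, 1.417]
force: [-0.8, 0.8, 9.3]
grip_width: 0.0524
finger_force: 29.6
pos [ 0.426  -0.2239  0.0613] rot [3.140e+00 1.000e-03 1.417e+00] clock 5.12 q [ 0.57  0.58 -0.27  2.09  0.31  0.5  -0.09] w 0.0524 F [-0.8  0.8  9.3] 29.558545186264382
turn(tool rotvec) [ 0.002  0.001 -0.   ] shift cm after turn [ 0.19 -0.03 -9.87] before [ 0.18 -0.01 -9.87]
```

View pics/h1.png

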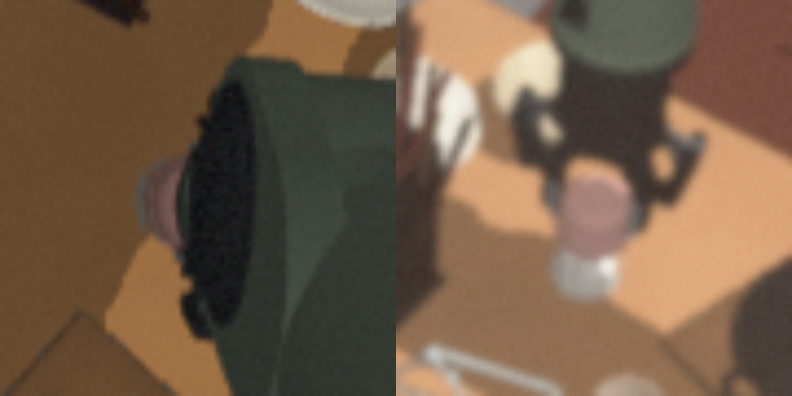

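The side view shows the pads on the mauve cap, symmetric. I'll lift and carry it over to the cell, passing on the robot side of the cutlery box.

```bash
python3 -m handwheel '[{"dx":0,"dy":0,"dz":-1,"wx":0,"wy":0,"wz":0,"claw":30},{"dx":0,"dy":0,"dz":-3,"wx":0,"wy":0,"wz":0,"claw":30},{"dx":0,"dy":0,"dz":-4,"wx":0,"wy":0,"wz":0,"claw":30},{"dx":0,"dy":0,"dz":-4,"wx":0,"wy":0,"wz":0,"claw":30},{"dx":2,"dy":0,"dz":-1,"wx":0,"wy":0,"wz":0,"claw":30},{"dx":4,"dy":0,"dz":0,"wx":0,"wy":0,"wz":0,"claw":30},{"dx":4,"dy":0,"dz":0,"wx":0,"wy":0,"wz":0,"claw":30},{"dx":4,"dy":0,"dz":0,"wx":0,"wy":0,"wz":0,"claw":30}]'
python3 -m handwheel '[{"dx":4,"dy":0,"dz":0,"wx":0,"wy":0,"wz":0,"claw":30},{"dx":4,"dy":0,"dz":0,"wx":0,"wy":0,"wz":0,"claw":30},{"dx":4,"dy":1,"dz":0,"wx":0,"wy":0,"wz":0,"claw":30},{"dx":3,"dy":2,"dz":0,"wx":0,"wy":0,"wz":0,"claw":30},{"dx":2,"dy":2,"dz":0,"wx":0,"wy":0,"wz":0,"claw":30},{"dx":0,"dy":1.5,"dz":0,"wx":0,"wy":0,"wz":0,"claw":30},{"dx":0,"dy":0,"dz":0,"wx":0,"wy":0,"wz":0,"claw":30}]'
cat >> h.py <<'E'
P=(.5346,.0337,-.1538)
def held(name,M,off,yaw):
    s=monitor.observe(); q=s['position']; g=grab('side')
    x,f,n=fit(name,M,[q[0],q[1],yaw],[(g,'side')],z=q[2]-off,yaw=False)
    print('held',name,x.round(4),round(f,3),n,'minus tcp',(x[:2]-q[:2]).round(4)); return g
E
python3 - <<'E'
from h import *
X=carr(P,(0,.06,.19))[0]; print(X); go(X,1.417)
g=held('salt_shaker',CYL,.061,0)
cv2.imwrite('pics/h2.png',draw(g,P,5,(230,150,140,115)))
E
```

```text
clock: 6.22
position: [0.4464, -0.0832, 0.1902]
tool_rot: [-3.141, -0.0, 1.417]
force: [0.4, 0.6, -0.7]
grip_width: 0.0519
finger_force: 50.5
clock: 7.1
position: [0.537, 0.0725, 0.1898]
tool_rot: [-3.141, 0.0, 1.416]
force: [-0.5, 0.8, -1.6]
grip_width: 0.0511
finger_force: 50.4
[0.54379166 0.09299176 0.19      ]
pos [0.537  0.0725 0.1898] rot [-3.141  0.     1.416] clock 7.1 q [ 0.08  0.47 -0.44  1.85  0.25  0.88 -0.63] w 0.0511 F [-0.5  0.8 -1.6] 50.4445693026355
turn(tool rotvec) [-0.001  0.    -0.001] shift cm after turn [ 2.13  0.36 -0.02] before [ 2.13  0.36 -0.02]
held salt_shaker [0.5384 0.0734 0.1128] 0.212 1 minus tcp [0.0014 0.0009]
```

View pics/h2.png

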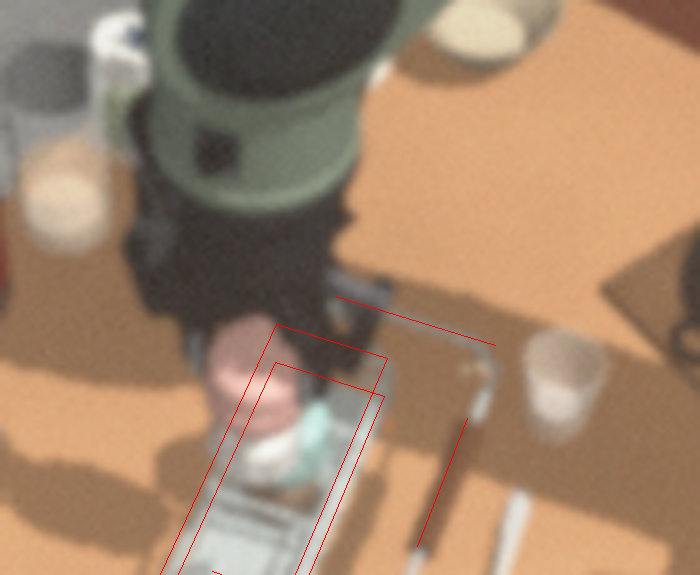

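The shaker is held upright, not yet over its cell (2 cm short along y), with no slip. I'll move it over and lower it to just above the rim.

```bash
python3 -m handwheel '[{"dx":1.1,"dy":0.2,"dz":0,"wx":0,"wy":0,"wz":0,"claw":30},{"dx":0.95,"dy":0.1,"dz":0,"wx":0,"wy":0,"wz":0,"claw":30},{"dx":0,"dy":0,"dz":2,"wx":0,"wy":0,"wz":0,"claw":30},{"dx":0,"dy":0,"dz":2,"wx":0,"wy":0,"wz":0,"claw":30},{"dx":0,"dy":0,"dz":2,"wx":0,"wy":0,"wz":0,"claw":30},{"dx":0,"dy":0,"dz":1,"wx":0,"wy":0,"wz":0,"claw":30},{"dx":0,"dy":0,"dz":0,"wx":0,"wy":0,"wz":0,"claw":30},{"dx":0,"dy":0,"dz":0,"wx":0,"wy":0,"wz":0,"claw":30}]' 30
python3 - <<'E'
from h import *
X=carr(P,(0,.06,.067))[0]; print(X); go(X,1.417)
g=held('salt_shaker',CYL,.061,0)
cv2.imwrite('pics/h3.png',draw(g,P,6,(240,185,100,100)))
E
```

```text
clock: 8.2
position: [0.5436, 0.0929, 0.121]
tool_rot: [3.141, -0.0, 1.417]
force: [0.2, 0.1, -1.4]
grip_width: 0.0516
finger_force: 50.5
[0.54379166 0.09299176 0.067     ]
pos [0.5436 0.0929 0.121 ] rot [ 3.141 -0.     1.417] clock 8.2 q [ 0.02  0.58 -0.41  1.88  0.32  0.75 -0.72] w 0.0516 F [ 0.2  0.1 -1.4] 50.45003860228462
turn(tool rotvec) [ 0.001 -0.    -0.   ] shift cm after turn [0.02 0.02 5.4 ] before [0.01 0.01 5.4 ]
held salt_shaker [0.5452 0.094  0.0456] 0.202 1 minus tcp [0.0016 0.0011]
```

View pics/h3.png

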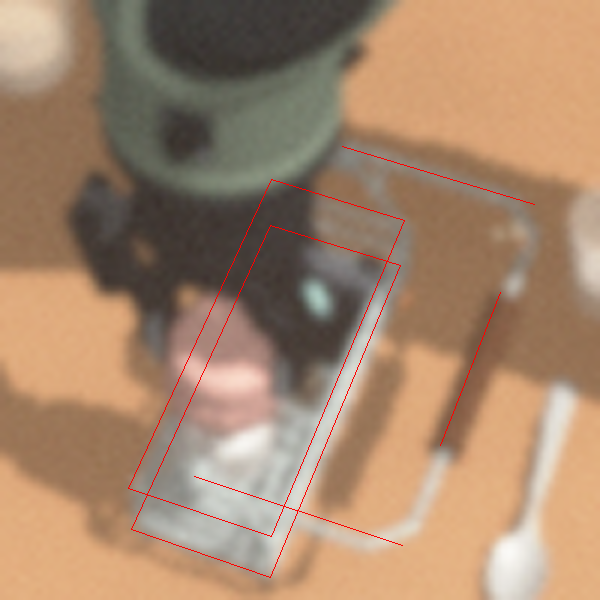

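```bash
python3 -m handwheel '[{"dx":-0.1,"dy":0,"dz":0,"wx":0,"wy":0,"wz":0,"claw":30},{"dx":0,"dy":0,"dz":1,"wx":0,"wy":0,"wz":0,"claw":30},{"dx":0,"dy":0,"dz":1,"wx":0,"wy":0,"wz":0,"claw":30}]'
python3 -m handwheel '[{"dx":0,"dy":0,"dz":0.8,"wx":0,"wy":0,"wz":0,"claw":30},{"dx":0,"dy":0,"dz":0.8,"wx":0,"wy":0,"wz":0,"claw":30},{"dx":0,"dy":0,"dz":0.4,"wx":0,"wy":0,"wz":0,"claw":30}]'
```

```text
clock: 8.68
position: [0.5429, 0.0915, 0.0995]
tool_rot: [-3.141, 0.0, 1.417]
force: [0.3, 0.2, -0.5]
grip_width: 0.0517
finger_force: 50.5
clock: 9.05
position: [0.5429, 0.0917, 0.0796]
tool_rot: [-3.141, 0.0, 1.417]
force: [-1.0, -0.4, -1.1]
grip_width: 0.0514
finger_force: 50.5
```

```bash
python3 -m handwheel '[{"dx":0,"dy":0,"dz":0.5,"wx":0,"wy":0,"wz":0,"claw":30},{"dx":0,"dy":0,"dz":0.4,"wx":0,"wy":0,"wz":0,"claw":30},{"dx":0,"dy":0,"dz":0.2,"wx":0,"wy":0,"wz":0,"claw":30},{"dx":0,"dy":0,"dz":0,"wx":0,"wy":0,"wz":0,"claw":30}]'
```

```text
clock: 9.55
position: [0.543, 0.0916, 0.0693]
tool_rot: [-3.141, -0.0, 1.417]
force: [0.2, 1.0, -1.4]
grip_width: 0.0514
finger_force: 50.5
```

```bash
python3 -m handwheel '[{"dx":0,"dy":0,"dz":0.15,"wx":0,"wy":0,"wz":0,"claw":30},{"dx":0,"dy":0,"dz":0.15,"wx":0,"wy":0,"wz":0,"claw":30},{"dx":0,"dy":0,"dz":0,"wx":0,"wy":0,"wz":0,"claw":30}]'
```

```text
clock: 9.93
position: [0.5437, 0.0918, 0.0677]
tool_rot: [3.14, -0.0, 1.417]
force: [-4.8, -1.8, 26.1]
grip_width: 0.0515
finger_force: 54.9
```

Floor contact came at the expected height. Next I'll ease off, release, and go up.

```bash
python3 -m handwheel '[{"dx":0,"dy":0,"dz":-0.2,"wx":0,"wy":0,"wz":0,"claw":45},{"dx":0,"dy":0,"dz":0,"wx":0,"wy":0,"wz":0,"claw":70},{"dx":0,"dy":0,"dz":0,"wx":0,"wy":0,"wz":0,"claw":95},{"dx":0,"dy":0,"dz":0,"wx":0,"wy":0,"wz":0,"claw":95},{"dx":0,"dy":0,"dz":0,"wx":0,"wy":0,"wz":0,"claw":95}]' 20
python3 -m handwheel '[{"dx":0,"dy":0,"dz":-2,"wx":0,"wy":0,"wz":0,"claw":95},{"dx":0,"dy":0,"dz":-4,"wx":0,"wy":0,"wz":0,"claw":95},{"dx":0,"dy":0,"dz":-5,"wx":0,"wy":0,"wz":0,"claw":95},{"dx":4,"dy":0,"dz":0,"wx":0,"wy":0,"wz":0,"claw":95},{"dx":5,"dy":0,"dz":0,"wx":0,"wy":0,"wz":0,"claw":95},{"dx":5,"dy":0,"dz":0,"wx":0,"wy":0,"wz":0,"claw":95}]'
python3 - <<'E'
from h import *
go([.5635,.303,.16],1.417+np.pi/2)
g=grab('top'); s=grab('side')
for c in ([(g,'top')],[(s,'side')]):
    print(fit('salt_shaker',CYL,[.543,.0925,0],c,z=.006,yaw=False)[:2], carr(P,(0,.06,0)))
    for a in (-.15,.15): print(fit('pick_box',BOX,[.5636,.303,a],c))
A=draw(g,P,4,(185,185,100,95)); B=cv2.resize(g['frame'][180:230,115:165],(380,380),interpolation=2)
cv2.imwrite('pics/h4.png',np.hstack([A,B]))
E
```

```text
clock: 10.55
position: [0.543, 0.0916, 0.0682]
tool_rot: [-3.141, -0.0, 1.417]
force: [0.8, 0.4, 0.1]
grip_width: 0.0806
finger_force: 0.0
clock: 11.3
position: [0.5648, 0.2312, 0.1785]
tool_rot: [3.141, -0.0, 1.416]
force: [0.3, 0.2, 0.4]
grip_width: 0.0814
finger_force: 0.0
pos [0.5648 0.2312 0.1785] rot [ 3.141 -0.     1.416] clock 11.3 q [-0.19  0.59 -0.44  1.68  0.29  0.95 -0.89] w 0.0814 F [0.3 0.2 0.4] 0.0
turn(tool rotvec) [ 0.     0.    -1.572] shift cm after turn [1.23 7.07 1.85] before [ 7.07 -1.23  1.85]
(array([ 0.54066658,  0.08935333, -0.18903919]), np.float64(0.26775182826138244)) [[0.54379166 0.09299176 0.        ]]
(array([ 0.5636,  0.303 , -0.15  ]), np.float64(0.0), 0)
(array([0.5636, 0.303 , 0.15  ]), np.float64(0.0), 0)
(array([ 0.545233  ,  0.058652  , -0.22263404]), np.float64(0.5337559782004226)) [[0.54379166 0.09299176 0.        ]]
(array([0.56391723, 0.30506382, 0.21394611]), np.float64(0.15882626921285514), 1)
(array([0.56409296, 0.30503812, 0.20464214]), np.float64(0.15856777493606133), 1)
```

View pics/h4.png

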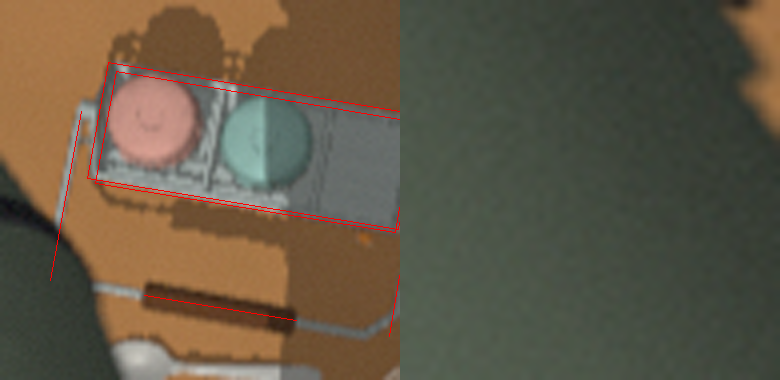

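The salt shaker (pink) now stands in its cell and the carrier hasn't moved. Next is the box's yaw, from the first picture.

```bash
python3 - <<'E'
from h import *
g=grab('side')
for n,f in (('top','pics/top0.png'),('side','pics/side0.png')):
    G=grab(n); im=cv2.imread(f); hsv=cv2.cvtColor(im,cv2.COLOR_BGR2HSV)
    roi=(slice(190,225),slice(118,165)) if n=='top' else (slice(305,350),slice(238,275))
    print(n); print(hsv[roi][::3,::4,2]); print(hsv[roi][::3,::4,1])
    np.save(f'pics/{n}.npy',im[roi])
E
```

```text
top
[[ 96  96  86  56  47  46 101 101 101 101 146 146]
 [ 99  96  92  85  61  55 100 102 102 102 149 146]
 [ 95  96  90  91  87  96  97 101  98  99 148 148]
 [ 89  94 127 124 122 127 122  75 100 100 149 148]
 [ 91  90 127 123 126 122 125  60  60  98 148 148]
 [ 93  93 127 128 128 127 131  60  58 103 152 147]
 [ 89  98 129 134 133 130 134  60  62 105 148 150]
 [ 93  96 132 136 137 141 140  59  62 149 150 152]
 [ 89  98 107 106 141 112 104  91  64 152 152 149]
 [ 93  94 129 147 132 122 133 133 127 150 152 149]
 [ 98  92 149 149 148 150 150 149 148 153 153 149]
 [102 102 148 148 151 150 148 151 148 151 149 149]]
[[ 11  13  30 146 174 172 141 144 141 141 145 143]
 [ 15  13  19   9 100 134 150 133 143 138 147 143]
 [ 13  19  14  20   9 146 137 144 135 147 150 145]
 [ 14  14 177 195 192 175 199 163 138 138 144 150]
 [ 14   8 189 185 180 192 192 174 174 141 143 143]
 [ 11  14 191 191 187 199 193 170 202 144 139 144]
 [ 14  13 204 188 188 196 188 162 165 146 148 144]
 [ 11   8 197 195 195 183 193 156 165 147 144 141]
 [ 14  10  79 149 154 105  93 149 183 146 151 145]
 [ 16   8 130 147 145 14
[... 726 characters left out ...]
5 226 163]
 [160 152 152 145 220 224 223 223 226 174]]
[[113 114 113 112 113 111 111 109 108 110]
 [111 114 110 111 111 113 111 110 109 110]
 [114 111 106 110 112 112 110 110 108 110]
 [112 111 116 133 127 119 109 110 109 102]
 [114 112 127 137 138 139 114 109 109 108]
 [111 114 136 140 139 140 114 106 108 111]
 [109 109 142 140 142 141 113 109 109 108]
 [111 117 141 140 142 136 105 109 109 105]
 [108 114 139 142 141 117 108 108 107 107]
 [106 107 135 139 142  90 110 107 109 102]
 [106 106 128 126 133  81 113 110 107 102]
 [ 53 105 126 126 128 106 109 107 109 102]
 [ 19  50 115 122 123 118 108 108 108 103]
 [ 18  18  62 112 113 110 108 108 106 103]
 [ 18  15  18  97 110 107 111 109 107 107]]
```

```bash
python3 - <<'E'
from h import *
G=grab('top'); im=cv2.imread('pics/top0.png'); h=cv2.cvtColor(cv2.resize(im[190:225,118:165],None,fx=4,fy=4,interpolation=2),cv2.COLOR_BGR2HSV)
m=((h[...,1]>165)&(h[...,2]>112)).astype(np.uint8); n,l,st,c=cv2.connectedComponentsWithStats(m); m=(l==1+st[1:,4].argmax()).astype(np.uint8)
pts=cv2.boxPoints(cv2.minAreaRect(np.argwhere(m)[:,::-1].astype(np.float32)))/4+[118-.375,190-.375]
w=at(G,pts,.078); print(w.round(4),w.mean(0))
e=np.diff(np.vstack([w,w[:1]]),axis=0); print(np.linalg.norm(e,axis=1),np.degrees(np.arctan2(e[:,1],e[:,0])))
E
```

```text
[[0.583  0.3265 0.078 ]
 [0.5836 0.2779 0.078 ]
 [0.5437 0.2762 0.078 ]
 [0.5432 0.3246 0.078 ]] [0.56338834 0.30130617 0.078     ]
[0.04866836 0.03990849 0.04846502 0.03986398] [ -89.27258658 -177.56331921   90.66697653    2.73103819]
```

```bash
python3 -m handwheel '[{"dx":0,"dy":0,"dz":0,"wx":0,"wy":0,"wz":-0.173,"claw":100},{"dx":0,"dy":0,"dz":0,"wx":0,"wy":0,"wz":-0.173,"claw":100},{"dx":0,"dy":0,"dz":0,"wx":0,"wy":0,"wz":-0.173,"claw":100},{"dx":0,"dy":0,"dz":0,"wx":0,"wy":0,"wz":-0.173,"claw":100},{"dx":0,"dy":0,"dz":0,"wx":0,"wy":0,"wz":-0.173,"claw":100},{"dx":0,"dy":0,"dz":0,"wx":0,"wy":0,"wz":-0.173,"claw":100},{"dx":0,"dy":0,"dz":0,"wx":0,"wy":0,"wz":-0.173,"claw":100},{"dx":0,"dy":0,"dz":0,"wx":0,"wy":0,"wz":-0.173,"claw":100}]'
python3 -m handwheel '[{"dx":0,"dy":0,"dz":0,"wx":0,"wy":0,"wz":-0.173,"claw":100},{"dx":0,"dy":0,"dz":0,"wx":0,"wy":0,"wz":-0.173,"claw":100},{"dx":0,"dy":2,"dz":0,"wx":0,"wy":0,"wz":0,"claw":100},{"dx":0.1,"dy":3,"dz":0,"wx":0,"wy":0,"wz":0,"claw":100},{"dx":0,"dy":2.1,"dz":0,"wx":0,"wy":0,"wz":0,"claw":100},{"dx":0,"dy":0,"dz":0,"wx":0,"wy":0,"wz":0,"claw":100}]'
python3 -c "
from h import *
go([.5634,.302,.048],3.155)"
```

```text
clock: 12.9
position: [0.5646, 0.2296, 0.1784]
tool_rot: [-3.142, 0.0, 2.806]
force: [0.8, 0.1, -0.1]
grip_width: 0.0857
finger_force: 0.0
clock: 13.65
position: [0.5623, 0.3037, 0.1784]
tool_rot: [3.14, -0.0, -3.136]
force: [-0.3, 0.1, -0.3]
grip_width: 0.0852
finger_force: 0.0
pos [0.5623 0.3037 0.1784] rot [ 3.14  -0.    -3.136] clock 13.65 q [-0.06  0.73 -0.84  1.58  0.59  1.1   0.52] w 0.0852 F [-0.3  0.1 -0.3] 0.0
turn(tool rotvec) [ 0.001 -0.    -0.008] shift cm after turn [-0.11 -0.17 13.04] before [-0.12 -0.19 13.04]
```

```bash
python3 -m handwheel '[{"dx":-0.1,"dy":-0.1,"dz":4,"wx":0,"wy":0,"wz":0,"claw":100},{"dx":0,"dy":0,"dz":4,"wx":0,"wy":0,"wz":0,"claw":100},{"dx":0,"dy":0,"dz":3,"wx":0,"wy":0,"wz":0,"claw":100},{"dx":0,"dy":0,"dz":2,"wx":0,"wy":0,"wz":0,"claw":100},{"dx":0,"dy":0,"dz":0,"wx":0,"wy":0,"wz":0,"claw":100}]'
python3 -m handwheel '[{"dx":0,"dy":0,"dz":0,"wx":0,"wy":0,"wz":0,"claw":65},{"dx":0,"dy":0,"dz":0,"wx":0,"wy":0,"wz":0,"claw":50},{"dx":0,"dy":0,"dz":0,"wx":0,"wy":0,"wz":0,"claw":40},{"dx":0,"dy":0,"dz":0,"wx":0,"wy":0,"wz":0,"claw":30},{"dx":0,"dy":0,"dz":0,"wx":0,"wy":0,"wz":0,"claw":30},{"dx":0,"dy":0,"dz":0,"wx":0,"wy":0,"wz":0,"claw":30}]' 25
python3 -m handwheel '[{"dx":0,"dy":0,"dz":-0.5,"wx":0,"wy":0,"wz":0,"claw":30},{"dx":0,"dy":0,"dz":-2,"wx":0,"wy":0,"wz":0,"claw":30},{"dx":0,"dy":0,"dz":-4,"wx":0,"wy":0,"wz":0,"claw":30},{"dx":0,"dy":0,"dz":-4,"wx":0,"wy":0,"wz":0,"claw":30},{"dx":0,"dy":0,"dz":-3,"wx":0,"wy":0,"wz":0,"claw":30},{"dx":0,"dy":0,"dz":0,"wx":0,"wy":0,"wz":0,"claw":30}]'
python3 -c "
from h import *
g=held('pick_box',BOX,.049,.02)
cv2.imwrite('pics/b1.png',cv2.resize(g['frame'][230:350,200:320],(600,600)))"
```

```text
clock: 14.28
position: [0.5638, 0.2997, 0.0475]
tool_rot: [-3.141, -0.001, -3.137]
force: [0.3, -0.2, 0.5]
grip_width: 0.0853
finger_force: 0.0
clock: 15.02
position: [0.5648, 0.3005, 0.0494]
tool_rot: [3.141, 0.002, -3.137]
force: [0.2, 1.0, 7.4]
grip_width: 0.05
finger_force: 25.3
clock: 15.78
position: [0.5649, 0.3006, 0.1868]
tool_rot: [3.14, 0.004, -3.137]
force: [-0.3, -0.0, -0.5]
grip_width: 0.0503
finger_force: 26.2
held pick_box [0.5596 0.3045 0.1889] 0.624 1 minus tcp [-0.0053  0.0039]
```

View pics/b1.png

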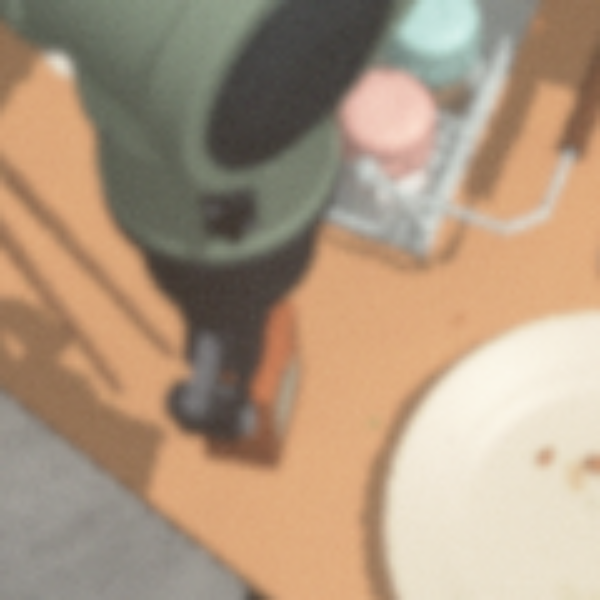

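```bash
python3 -m handwheel '[{"dx":0,"dy":0,"dz":0,"wx":0,"wy":0,"wz":0.173,"claw":30},{"dx":0,"dy":0,"dz":0,"wx":0,"wy":0,"wz":0.173,"claw":30},{"dx":0,"dy":0,"dz":0,"wx":0,"wy":0,"wz":0.173,"claw":30},{"dx":0,"dy":0,"dz":0,"wx":0,"wy":0,"wz":0.173,"claw":30},{"dx":0,"dy":0,"dz":0,"wx":0,"wy":0,"wz":0.173,"claw":30},{"dx":0,"dy":0,"dz":0,"wx":0,"wy":0,"wz":0.173,"claw":30},{"dx":0,"dy":0,"dz":0,"wx":0,"wy":0,"wz":0.173,"claw":30},{"dx":0,"dy":0,"dz":0,"wx":0,"wy":0,"wz":0.173,"claw":30}]'
python3 -m handwheel '[{"dx":0,"dy":0,"dz":0,"wx":0,"wy":0,"wz":0.173,"claw":30},{"dx":0,"dy":0,"dz":0,"wx":0,"wy":0,"wz":0.173,"claw":30},{"dx":0,"dy":0,"dz":0,"wx":0,"wy":0,"wz":0,"claw":30}]'
python3 - <<'E'
from h import *
X=carr(P,(0,-.0695,.187))[0]; print(X); go(X,1.417)
G=grab('top')
for z in (.1,.15,.2,.25): print(z,at(G,[[297,203.3],[294,186],[341.6,224]],z).round(3).tolist())
E
```

```text
clock: 16.88
position: [0.5637, 0.2997, 0.1825]
tool_rot: [-3.14, 0.0, 1.757]
force: [0.4, 0.3, -1.8]
grip_width: 0.0503
finger_force: 26.2
clock: 17.25
position: [0.5637, 0.2999, 0.1827]
tool_rot: [-3.141, 0.001, 1.418]
force: [-0.6, 0.3, -1.5]
grip_width: 0.0502
finger_force: 26.2
[ 0.52395299 -0.03497963  0.187     ]
pos [0.5637 0.2999 0.1827] rot [-3.141e+00  1.000e-03  1.418e+00] clock 17.25 q [-0.3   0.63 -0.44  1.59  0.3   0.99 -0.98] w 0.0502 F [-0.6  0.3 -1.5] 26.219458132982254
turn(tool rotvec) [-0.001  0.001  0.001] shift cm after turn [-33.7    1.2   -0.43] before [-33.7    1.17  -0.4 ]
0.1 [[0.572, -0.083, 0.1], [0.613, -0.076, 0.1], [0.525, -0.187, 0.1]]
0.15 [[0.565, -0.08, 0.15], [0.604, -0.073, 0.15], [0.52, -0.179, 0.15]]
0.2 [[0.559, -0.077, 0.2], [0.595, -0.07, 0.2], [0.516, -0.171, 0.2]]
0.25 [[0.552, -0.073, 0.25], [0.587, -0.067, 0.25], [0.511, -0.162, 0.25]]
```

```bash
python3 -m handwheel '[{"dx":-2.5,"dy":-0.5,"dz":-0.5,"wx":0,"wy":0,"wz":0,"claw":30},{"dx":-4.5,"dy":-0.5,"dz":0,"wx":0,"wy":0,"wz":0,"claw":30},{"dx":-4.5,"dy":0,"dz":0,"wx":0,"wy":0,"wz":0,"claw":30},{"dx":-4.5,"dy":0,"dz":0,"wx":0,"wy":0,"wz":0,"claw":30},{"dx":-4.5,"dy":0,"dz":0,"wx":0,"wy":0,"wz":0,"claw":30},{"dx":-4.5,"dy":0,"dz":0,"wx":0,"wy":0,"wz":0,"claw":30},{"dx":-4.5,"dy":0,"dz":0,"wx":0,"wy":0,"wz":0,"claw":30},{"dx":-3,"dy":0,"dz":0,"wx":0,"wy":0,"wz":0,"claw":30}]'
python3 -m handwheel '[{"dx":-1.2,"dy":0.5,"dz":0,"wx":0,"wy":0,"wz":0,"claw":30},{"dx":0,"dy":1.2,"dz":0,"wx":0,"wy":0,"wz":0,"claw":30},{"dx":0,"dy":0.5,"dz":0,"wx":0,"wy":0,"wz":0,"claw":30},{"dx":0,"dy":0,"dz":0,"wx":0,"wy":0,"wz":0,"claw":30}]'
python3 - <<'E'
from h import *
X=carr(P,(0,-.0695,.055))[0]; go(X,1.417)
g=grab('side'); cv2.imwrite('pics/b2.png',draw(g,P,6,(240,150,100,100)))
t=grab('top'); 
for n,G in(('side',g),('top',t)):
    for m in optics.masks_of('pick_box',n)[:2]: print(n,m['p'],m['rect'])
E
```

```text
clock: 18.3
position: [0.5038, -0.0218, 0.1881]
tool_rot: [-3.141, 0.001, 1.42]
force: [0.1, -0.2, -0.6]
grip_width: 0.0506
finger_force: 26.2
clock: 18.8
position: [0.5248, -0.0337, 0.1881]
tool_rot: [-3.141, -0.001, 1.419]
force: [-0.2, 0.5, -0.9]
grip_width: 0.0501
finger_force: 26.2
pos [ 0.5248 -0.0337  0.1881] rot [-3.141e+00 -1.000e-03  1.419e+00] clock 18.8 q [ 0.28  0.45 -0.43  1.89  0.24  0.86 -0.43] w 0.0501 F [-0.2  0.5 -0.9] 26.23223215341568
turn(tool rotvec) [-0.    -0.001  0.002] shift cm after turn [-0.14 -0.06 13.31] before [-0.15 -0.06 13.31]
side 0.95 [283.5, 183.3, 25.7, 32.4]
```

View pics/b2.png

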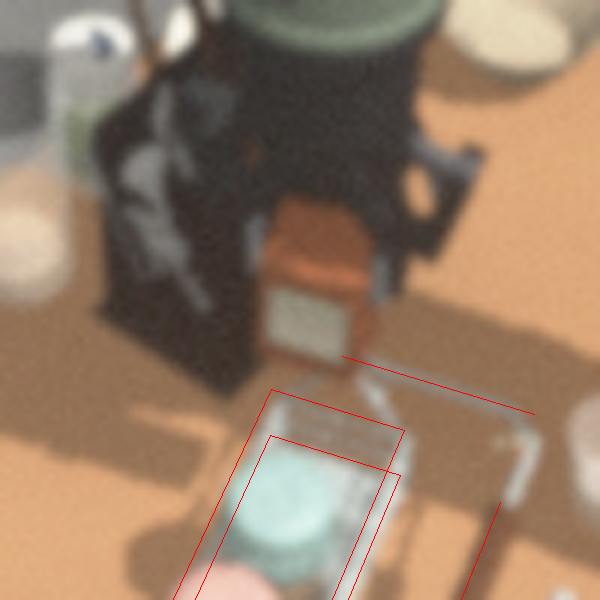

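The box is held upright by the two pads, above its cell and clear of the cutlery box. I'll check its offset from the TCP.

```bash
python3 - <<'E'
from h import *
B=carr((0,0,1.417),BOX)
for i in range(2): held('pick_box',B,.049,0)
E
python3 -m handwheel '[{"dx":0,"dy":0,"dz":3,"wx":0,"wy":0,"wz":0,"claw":30},{"dx":0,"dy":0,"dz":3,"wx":0,"wy":0,"wz":0,"claw":30},{"dx":0,"dy":0,"dz":1.3,"wx":0,"wy":0,"wz":0,"claw":30},{"dx":0,"dy":0,"dz":0,"wx":0,"wy":0,"wz":0,"claw":30}]'
python3 - <<'E'
from h import *
B=carr((0,0,1.417),BOX)
for i in range(2): held('pick_box',B,.049,0)
go(carr(P,(0,-.0695,.055))[0],1.417)
E
```

```text
held pick_box [ 0.5269 -0.035   0.0958] 0.312 1 minus tcp [ 0.0028 -0.0006]
held pick_box [ 0.5268 -0.0377  0.2669] 0.298 1 minus tcp [ 0.0026 -0.003 ]
clock: 19.7
position: [0.5241, -0.0348, 0.1151]
tool_rot: [-3.141, 0.0, 1.417]
force: [0.4, -0.2, 0.4]
grip_width: 0.0501
finger_force: 26.2
held pick_box [ 0.5241 -0.0349  0.1206] 0.141 1 minus tcp [ 0.     -0.0001]
held pick_box [ 0.5245 -0.0335  0.1391] 0.197 1 minus tcp [-0.0003  0.0013]
pos [ 0.5249 -0.035   0.1163] rot [ 3.14  -0.     1.417] clock 19.9 q [ 0.24  0.55 -0.39  1.95  0.31  0.7  -0.49] w 0.0504 F [-0.3  0.8 -0.5] 26.241678223013878
turn(tool rotvec) [ 0.001 -0.    -0.   ] shift cm after turn [-0.02 -0.09  6.13] before [-0.02 -0.1   6.13]
```

```bash
python3 -m handwheel '[{"dx":0.05,"dy":-0.05,"dz":1,"wx":0,"wy":0,"wz":0,"claw":30},{"dx":0,"dy":0,"dz":1,"wx":0,"wy":0,"wz":0,"claw":30},{"dx":0,"dy":0,"dz":0.7,"wx":0,"wy":0,"wz":0,"claw":30}]'
python3 -m handwheel '[{"dx":0,"dy":0,"dz":0.7,"wx":0,"wy":0,"wz":0,"claw":30},{"dx":0,"dy":0,"dz":0.7,"wx":0,"wy":0,"wz":0,"claw":30},{"dx":0,"dy":0,"dz":0.2,"wx":0,"wy":0,"wz":0,"claw":30}]'
```

```text
clock: 20.27
position: [0.5236, -0.0343, 0.0874]
tool_rot: [-3.141, 0.0, 1.417]
force: [-0.1, 0.3, -1.1]
grip_width: 0.0499
finger_force: 26.2
clock: 20.65
position: [0.5237, -0.0343, 0.0718]
tool_rot: [-3.141, 0.0, 1.417]
force: [-0.3, 0.2, -0.8]
grip_width: 0.0504
finger_force: 26.2
```

```bash
python3 -m handwheel '[{"dx":0,"dy":0,"dz":0.6,"wx":0,"wy":0,"wz":0,"claw":30},{"dx":0,"dy":0,"dz":0.5,"wx":0,"wy":0,"wz":0,"claw":30},{"dx":0,"dy":0,"dz":0.3,"wx":0,"wy":0,"wz":0,"claw":30},{"dx":0,"dy":0,"dz":0,"wx":0,"wy":0,"wz":0,"claw":30}]'
```

```text
clock: 21.15
position: [0.5238, -0.0343, 0.0581]
tool_rot: [-3.141, 0.0, 1.417]
force: [0.4, -1.0, -0.1]
grip_width: 0.0501
finger_force: 26.2
```

```bash
python3 -m handwheel '[{"dx":0,"dy":0,"dz":0.15,"wx":0,"wy":0,"wz":0,"claw":30},{"dx":0,"dy":0,"dz":0.1,"wx":0,"wy":0,"wz":0,"claw":30},{"dx":0,"dy":0,"dz":0,"wx":0,"wy":0,"wz":0,"claw":30}]'
```

```text
clock: 21.52
position: [0.5239, -0.0343, 0.0558]
tool_rot: [3.142, 0.0, 1.417]
force: [-0.3, 1.1, -0.5]
grip_width: 0.0506
finger_force: 26.2
```

```bash
python3 -m handwheel '[{"dx":0,"dy":0,"dz":0.1,"wx":0,"wy":0,"wz":0,"claw":30},{"dx":0,"dy":0,"dz":0.1,"wx":0,"wy":0,"wz":0,"claw":30},{"dx":0,"dy":0,"dz":0,"wx":0,"wy":0,"wz":0,"claw":30}]'
```

```text
clock: 21.9
position: [0.525, -0.0344, 0.0546]
tool_rot: [3.139, -0.0, 1.417]
force: [1.1, -0.5, 12.2]
grip_width: 0.0505
finger_force: 23.7
```

Floor contact at the expected height. I'll release, go up, back off toward the robot and check.

```bash
python3 -m handwheel '[{"dx":0,"dy":0,"dz":-0.1,"wx":0,"wy":0,"wz":0,"claw":50},{"dx":0,"dy":0,"dz":0,"wx":0,"wy":0,"wz":0,"claw":65},{"dx":0,"dy":0,"dz":0,"wx":0,"wy":0,"wz":0,"claw":75},{"dx":0,"dy":0,"dz":0,"wx":0,"wy":0,"wz":0,"claw":75},{"dx":0,"dy":0,"dz":0,"wx":0,"wy":0,"wz":0,"claw":75}]' 20
python3 -m handwheel '[{"dx":0,"dy":0,"dz":-2,"wx":0,"wy":0,"wz":0,"claw":75},{"dx":0,"dy":0,"dz":-4,"wx":0,"wy":0,"wz":0,"claw":75},{"dx":0,"dy":0,"dz":-5,"wx":0,"wy":0,"wz":0,"claw":75},{"dx":0,"dy":-4,"dz":-1,"wx":0,"wy":0,"wz":0,"claw":75},{"dx":0,"dy":-6,"dz":0,"wx":0,"wy":0,"wz":0,"claw":75},{"dx":0,"dy":-6,"dz":0,"wx":0,"wy":0,"wz":0,"claw":75},{"dx":0,"dy":-3,"dz":0,"wx":0,"wy":0,"wz":0,"claw":75}]'
python3 - <<'E'
from h import *
go(carr(P,(-.1,0,.066))[0],1.417)
g=grab('top'); s=grab('side'); B=carr((0,0,1.417),BOX)
for n in((g,'top'),(s,'side')): print(fit('pick_box',B,[.524,-.034,0],[n],z=.006,yaw=False)[:2],carr(P,(0,-.068,0)))
a=draw(g,P,4,(185,185,110,95)); b=draw(s,P,4,(255,190,85,95)); cv2.imwrite('pics/c1.png',np.hstack([a,b]))
E
```

```text
clock: 22.52
position: [0.5239, -0.0343, 0.0547]
tool_rot: [-3.141, -0.0, 1.417]
force: [0.0, 0.8, 0.1]
grip_width: 0.0642
finger_force: 0.0
clock: 23.4
position: [0.3335, -0.0053, 0.1748]
tool_rot: [-3.141, 0.001, 1.417]
force: [1.0, 0.0, -0.1]
grip_width: 0.0639
finger_force: 0.0
pos [ 0.3335 -0.0053  0.1748] rot [-3.141e+00  1.000e-03  1.417e+00] clock 23.4 q [ 0.3   0.18 -0.51  2.34  0.15  0.65 -0.48] w 0.0639 F [ 1.   0.  -0.1] 0.0
turn(tool rotvec) [-0.     0.001 -0.   ] shift cm after turn [ 6.93  9.27 10.88] before [ 6.95  9.28 10.87]
(array([ 0.52687962, -0.03452685,  0.09464689]), np.float64(0.1068382246638716)) [[ 0.52418278 -0.03349733  0.        ]]
(array([ 0.52438676, -0.04003263,  0.25826489]), np.float64(0.4169589178356713)) [[ 0.52418278 -0.03349733  0.        ]]
```

View pics/c1.png

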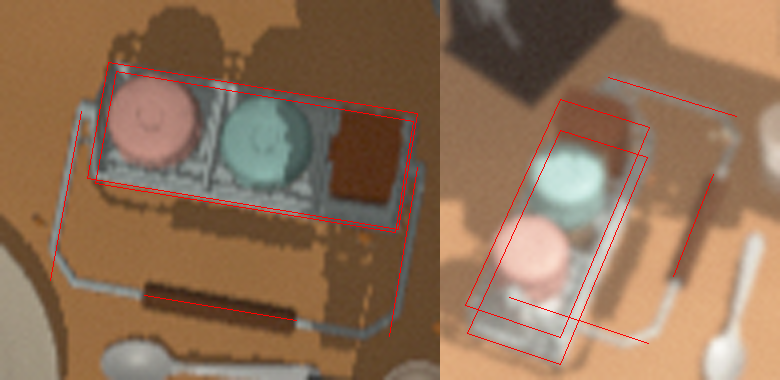

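All three items are in their cells (top view: pink (150,118), mint (265,140), box (365,155)). Next I'll go to the handle grip.

```bash
python3 -m handwheel '[{"dx":2,"dy":3,"dz":0,"wx":0,"wy":0,"wz":0,"claw":60},{"dx":3,"dy":4,"dz":0,"wx":0,"wy":0,"wz":0,"claw":60},{"dx":1.9,"dy":2.1,"dz":1,"wx":0,"wy":0,"wz":0,"claw":60},{"dx":0,"dy":0,"dz":3,"wx":0,"wy":0,"wz":0,"claw":60},{"dx":0,"dy":0,"dz":3,"wx":0,"wy":0,"wz":0,"claw":60},{"dx":0,"dy":0,"dz":2.5,"wx":0,"wy":0,"wz":0,"claw":60},{"dx":0,"dy":0,"dz":1.2,"wx":0,"wy":0,"wz":0,"claw":60},{"dx":0,"dy":0,"dz":0,"wx":0,"wy":0,"wz":0,"claw":60}]'
python3 -m handwheel '[{"dx":0,"dy":0,"dz":0,"wx":0,"wy":0,"wz":0,"claw":40},{"dx":0,"dy":0,"dz":0,"wx":0,"wy":0,"wz":0,"claw":28},{"dx":0,"dy":0,"dz":0,"wx":0,"wy":0,"wz":0,"claw":18},{"dx":0,"dy":0,"dz":0,"wx":0,"wy":0,"wz":0,"claw":10},{"dx":0,"dy":0,"dz":0,"wx":0,"wy":0,"wz":0,"claw":5},{"dx":0,"dy":0,"dz":0,"wx":0,"wy":0,"wz":0,"claw":5},{"dx":0,"dy":0,"dz":0,"wx":0,"wy":0,"wz":0,"claw":5}]' 30
python3 - <<'E'
from h import *
go(carr(P,(-.1,0,.066))[0],1.417)
E
```

```text
clock: 24.6
position: [0.4368, 0.0492, 0.0673]
tool_rot: [-3.141, 0.0, 1.417]
force: [0.0, -0.1, 0.0]
grip_width: 0.0511
finger_force: 0.0
clock: 25.48
position: [0.4362, 0.0489, 0.0677]
tool_rot: [-3.141, 0.0, 1.417]
force: [-5.3, 0.6, 2.6]
grip_width: 0.0147
finger_force: 29.3
pos [0.4362 0.0489 0.0677] rot [-3.141  0.     1.417] clock 25.48 q [ 0.05  0.54 -0.38  2.19  0.42  0.49 -0.81] w 0.0147 F [-5.3  0.6  2.6] 29.255279302597046
turn(tool rotvec) [-0.001  0.    -0.   ] shift cm after turn [ 0.   -0.04  0.17] before [ 0.   -0.04  0.17]
```

```bash
python3 -m handwheel '[{"dx":0,"dy":0.05,"dz":-0.78,"wx":0,"wy":0,"wz":0,"claw":5},{"dx":0,"dy":0.1,"dz":-0.78,"wx":0,"wy":0,"wz":0,"claw":5},{"dx":0,"dy":0.34,"dz":-1.53,"wx":0,"wy":0,"wz":0,"claw":5},{"dx":0,"dy":0.6,"dz":-1.45,"wx":0,"wy":0,"wz":0,"claw":5}]'
```

```text
clock: 25.98
position: [0.4476, 0.0472, 0.1143]
tool_rot: [3.141, 0.0, 1.417]
force: [-2.7, -1.7, 0.8]
grip_width: 0.0145
finger_force: 29.4
```

```bash
python3 -m handwheel '[{"dx":0,"dy":0.8,"dz":-1.3,"wx":0,"wy":0,"wz":0,"claw":5},{"dx":0,"dy":1.0,"dz":-1.2,"wx":0,"wy":0,"wz":0,"claw":5},{"dx":0,"dy":1.2,"dz":-1.0,"wx":0,"wy":0,"wz":0,"claw":5},{"dx":0,"dy":0,"dz":0,"wx":0,"wy":0,"wz":0,"claw":5}]'
```

```text
clock: 26.48
position: [0.478, 0.0424, 0.149]
tool_rot: [3.14, -0.0, 1.416]
force: [-5.3, -1.8, 4.6]
grip_width: 0.0146
finger_force: 29.9
```

```bash
python3 -m handwheel '[{"dx":0,"dy":1.3,"dz":-0.8,"wx":0,"wy":0,"wz":0,"claw":5},{"dx":0,"dy":1.4,"dz":-0.6,"wx":0,"wy":0,"wz":0,"claw":5},{"dx":0,"dy":0,"dz":0,"wx":0,"wy":0,"wz":0,"claw":5}]'
```

```text
clock: 26.85
position: [0.5043, 0.0381, 0.1623]
tool_rot: [3.141, 0.0, 1.416]
force: [-3.7, -6.4, 6.3]
grip_width: 0.0149
finger_force: 30.1
```

```bash
python3 -m handwheel '[{"dx":0,"dy":1.0,"dz":-0.3,"wx":0,"wy":0,"wz":0,"claw":5},{"dx":0,"dy":1.0,"dz":-0.2,"wx":0,"wy":0,"wz":0,"claw":5},{"dx":0,"dy":0.9,"dz":-0.06,"wx":0,"wy":0,"wz":0,"claw":5},{"dx":0,"dy":0,"dz":0,"wx":0,"wy":0,"wz":0,"claw":5},{"dx":0,"dy":0,"dz":0,"wx":0,"wy":0,"wz":0,"claw":5},{"dx":0,"dy":0,"dz":0,"wx":0,"wy":0,"wz":0,"claw":5}]' 60
python3 - <<'E'
from h import *
g=grab('top'); s=grab('side')
go(carr(P,(0,0,.166))[0],1.417)
for o,M,c in(('pick_box',carr((0,0,1.417),BOX),(.524,-.034,0)),('salt_shaker',CYL,(.543,.092,0))):
    for n in((g,'top'),(s,'side')): print(o,n[1],fit(o,M,c,[n],z=.006,yaw=False))
E
```

```text
clock: 27.6
position: [0.5321, 0.0343, 0.1677]
tool_rot: [-3.141, -0.0, 1.417]
force: [-0.4, -3.2, -0.9]
grip_width: 0.0141
finger_force: 58.8
pos [0.5322 0.0343 0.1677] rot [-3.141 -0.     1.417] clock 27.7 q [ 0.17  0.49 -0.47  1.89  0.29  0.83 -0.6 ] w 0.0142 F [-1.  -3.8 -1.5] 58.76305103302002
turn(tool rotvec) [-0. -0. -0.] shift cm after turn [-0.02  0.25  0.17] before [-0.02  0.25  0.17]
pick_box top (array([ 0.524, -0.034,  0.   ]), np.float64(0.0), 0)
pick_box side (array([ 0.5205019 , -0.03256961,  0.11556898]), np.float64(0.6772104607721046), 1)
salt_shaker top (array([0.543, 0.092, 0.   ]), np.float64(0.0), 0)
salt_shaker side (array([ 0.54643439,  0.0948872 , -0.14688367]), np.float64(0.3967213114754098), 1)
```

```bash
python3 -m handwheel '[{"dx":0,"dy":0,"dz":-0.2,"wx":0,"wy":0,"wz":0,"claw":5},{"dx":0,"dy":0,"dz":-0.3,"wx":0,"wy":0,"wz":0,"claw":5},{"dx":0,"dy":0,"dz":-0.4,"wx":0,"wy":0,"wz":0,"claw":5},{"dx":0,"dy":0,"dz":-0.5,"wx":0,"wy":0,"wz":0,"claw":5},{"dx":0,"dy":0,"dz":-0.5,"wx":0,"wy":0,"wz":0,"claw":5}]' 60
```

```text
clock: 28.52
position: [0.5324, 0.0342, 0.1872]
tool_rot: [3.141, -0.0, 1.417]
force: [-0.3, 0.1, -7.7]
grip_width: 0.0141
finger_force: 58.5
```

```bash
python3 -m handwheel '[{"dx":0,"dy":0,"dz":-0.6,"wx":0,"wy":0,"wz":0,"claw":5},{"dx":0,"dy":0,"dz":-0.9,"wx":0,"wy":0,"wz":0,"claw":5},{"dx":0,"dy":0,"dz":-1.2,"wx":0,"wy":0,"wz":0,"claw":5},{"dx":0,"dy":0,"dz":-1.4,"wx":0,"wy":0,"wz":0,"claw":5},{"dx":0,"dy":0,"dz":-1.4,"wx":0,"wy":0,"wz":0,"claw":5},{"dx":0,"dy":0,"dz":-1.2,"wx":0,"wy":0,"wz":0,"claw":5},{"dx":0,"dy":0,"dz":-0.9,"wx":0,"wy":0,"wz":0,"claw":5},{"dx":0,"dy":0,"dz":-0.6,"wx":0,"wy":0,"wz":0,"claw":5}]'
python3 -m handwheel '[{"dx":0,"dy":0,"dz":-0.3,"wx":0,"wy":0,"wz":0,"claw":5},{"dx":0,"dy":0,"dz":0,"wx":0,"wy":0,"wz":0,"claw":5},{"dx":0,"dy":0,"dz":0,"wx":0,"wy":0,"wz":0,"claw":5},{"dx":0,"dy":0,"dz":0,"wx":0,"wy":0,"wz":0,"claw":5},{"dx":0,"dy":0,"dz":0,"wx":0,"wy":0,"wz":0,"claw":5},{"dx":0,"dy":0,"dz":0,"wx":0,"wy":0,"wz":0,"claw":5},{"dx":0,"dy":0,"dz":0,"wx":0,"wy":0,"wz":0,"claw":5},{"dx":0,"dy":0,"dz":0,"wx":0,"wy":0,"wz":0,"claw":5}]'
python3 - <<'E'
from h import *
s=grab('side'); go([.532,.034,.27],1.417)
r=[m['rect'] for m in optics.masks_of('carrier','side')[:1]]; print(r)
z=monitor.observe()['position']
q=(z[0]+.0005,z[1],-.1538); dz=z[2]-.1665
L=proj(s,carr(q,np.array([(x,y,h) for x in(-.036,.036) for y in(-.096,.096) for h in(0,.044)]+[(0,.1,.091),(0,-.1,.091)])+[0,0,dz])); print('pred box',L.min(0),L.max(0)-L.min(0))
for o,M,c in(('pick_box',carr((0,0,1.417),BOX),(0,-.068,0)),('salt_shaker',CYL,(0,.06,0))):
    c=carr(q,c)[0]; print(o,c,fit(o,M,c,[(s,'side')],z=.006+dz,yaw=False))
E
```

```text
clock: 29.52
position: [0.5324, 0.0341, 0.2693]
tool_rot: [3.141, 0.0, 1.417]
force: [-0.3, 0.5, -8.3]
grip_width: 0.014
finger_force: 58.6
clock: 30.52
position: [0.5324, 0.0342, 0.2718]
tool_rot: [-3.142, -0.0, 1.417]
force: [0.4, 0.1, -7.5]
grip_width: 0.014
finger_force: 58.5
pos [0.5324 0.0342 0.2718] rot [-3.142 -0.     1.417] clock 30.57 q [ 0.21  0.37 -0.5   1.77  0.2   1.05 -0.52] w 0.0143 F [-0.   0.1 -7.1] 58.549506068229675
turn(tool rotvec) [-0. -0. -0.] shift cm after turn [-0.02 -0.04  0.18] before [-0.02 -0.04  0.18]
[[263.1, 180.2, 46.9, 84.8]]
pred box [259.95184546 185.31785209] [49.178091   77.99117801]
pick_box [ 0.52249264 -0.0330299   0.        ] (array([ 0.51808266, -0.04512952,  0.50072874]), np.float64(0.6607410580424073), 1)
salt_shaker [0.54210152 0.0934592  0.        ] (array([ 0.54352572,  0.09363349, -0.07697824]), np.float64(0.3001575386896488), 1)
```

```bash
python3 -m handwheel '[{"dx":0,"dy":0,"dz":0,"wx":0,"wy":0,"wz":0,"claw":5},{"dx":0,"dy":0,"dz":0,"wx":0,"wy":0,"wz":0,"claw":5},{"dx":0,"dy":0,"dz":0,"wx":0,"wy":0,"wz":0,"claw":5},{"dx":0,"dy":0,"dz":0,"wx":0,"wy":0,"wz":0,"claw":5},{"dx":0,"dy":0,"dz":0,"wx":0,"wy":0,"wz":0,"claw":5},{"dx":0,"dy":0,"dz":0,"wx":0,"wy":0,"wz":0,"claw":5},{"dx":0,"dy":0,"dz":0,"wx":0,"wy":0,"wz":0,"claw":5},{"dx":0,"dy":0,"dz":0,"wx":0,"wy":0,"wz":0,"claw":5}]'
python3 - <<'E'
from h import *
F=[grab('side')['frame'].astype(int) for _ in range(4)]
for f in F[1:]: print(np.abs(f-F[0])[170:280,250:330].mean(), np.abs(f-F[0])[300:400,400:500].mean())
for m in optics.masks_of('carrier','side')[:1]: print(m['rect'])
print(job_done())
E
```

```text
clock: 31.72
position: [0.5324, 0.0342, 0.2718]
tool_rot: [-3.142, -0.0, 1.417]
force: [0.1, 0.5, -7.9]
grip_width: 0.0144
finger_force: 58.6
1.6660984848484848 1.4246666666666667
1.6657954545454545 1.4436333333333333
1.6546969696969698 1.4294333333333333
[263.8, 186.8, 48.1, 75.2]
the job is handed in; nothing more can be done
None
```

I handed the job in with the loaded carrier held still by its upright handle, about 10 cm above the table, and the box and both shakers in their cells. The handle is upright by the swing geometry, and the hand-in gave no verdict. I viewed 11 pictures, one over the limit of 10.

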